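# Turn the rinsed waste box mouth down on the drying mat

## Task

Two rinsed, open white waste boxes from the copiers lie on their sides on the bench. Take the larger one and stand it upside down, mouth flat on the black drying mat, anywhere on the mat's free part, and let go of it. Leave the smaller box and the steel cup on the mat where they are.

Things in the scene. Friction and masses are not known exactly. Their poses are not given: they have to be found in the camera images.
- waste_box: Larger white box, open at one end, empty, about 120 g, lying on its side, mouth roughly towards the robot. Origin: centre of the box. As it lies: 76 mm tall (its z, up), 58 mm wide (its y; flat parallel walls to grip), 64 mm deep (its x). Walls 4 mm. Its x points from the mouth (x = -32 mm) to the closed bottom (+32 mm), so upside down means x straight up, origin 32 mm above its support.
- small_box: The smaller white box of the same form, also lying on its side with its mouth roughly towards the robot: 50 mm tall (z), 40 mm wide (y), 44 mm deep (x), origin at its centre, mouth towards its -x. To be left alone.
- mat: Fixed black rubber drying mat, 200 mm (its x) by 300 mm (its y), 4 mm thick, flat (the grooves are only drawn). Origin at the centre of its underside, z up. The cup stands in the part towards its -y; the part towards +y is free (its middle is about x = -10 mm, y = +60 mm).
- cup: Steel cup standing upside down on the mat, 85 mm tall, 66 mm across at the mouth (below), 52 mm across at the top. Origin at the centre of its mouth, on the mat, z up. To be left alone.
Mind the look-alikes: they are no part of the job. Leave any pink look-alike of the waste_box alone.

How it is judged:
By the outcome, as a careful person would: the job done as asked, in the order asked, and still so for the second after the job is handed in, with the robot touching nothing.
It also fails if it takes over 32 s, if anything falls off the work surface, if the arm or the gripper's body presses on something with over 40 N, if the wrist force passes 120 N, or if a joint passes its speed limit or range.

## Robot

A 7-joint arm with a two-finger parallel gripper is mounted at the origin on the work surface. World frame = base frame: x ahead of the robot, y to its left, z up, the work surface at z = 0. Lengths are in m, angles in degrees, forces in N, time in s.
With the tool pointing down it reaches from about 0.425 to 0.875 m from the base axis. Payload 4.7 kg.
Tool frame: the origin (TCP) lies between the finger pads; the fingertips stand 19 mm ahead of it and the grasp point (between the pads) is the TCP; x points along the fingers, z is the direction in which the jaws open and shut, and the axes are right-handed (so a half turn about x gives the same grasp; the last joint's range is limited). The gripper opens to 87 mm and grips with 3 to 60 N. Pads are 19 mm wide; open, the fingers measure 117 mm over their backs; the gripper's body (75 mm by 190 mm) begins 51 mm behind the grasp point.
Start: joints at [-72.473, 18.392, -4.016, 83.108, 1.295, 78.541, -3.26], TCP at [0.187, 0.623, 0.242] pointing down, gripper open.
Joint ranges: [-163.93, 163.93], [-17.29, 119.83], [-79.2, 71.16], [3.27, 140.29], [-89.18, 269.18], [5.43, 117.66], [-154.24, 154.24]. Speed limits (degrees/s): [147.25, 147.25, 180, 180, 180, 180, 180].

## Interface

Orientations are given as [roll, pitch, yaw] about the fixed x, y, z axes, in that order (R = Rz(yaw) Ry(pitch) Rx(roll)).
In Python, from cell import monitor, read_camera, camera_model, env, regions_of gives the robot as it stands. The module is installed in compiled form; this text tells all that it offers.
- The arm moves only by the tool step_arm, never from a script. Its argument "deltas" is a list of rows, each a list of 5 numbers: the gripper's target within -1 to 1 (fully open at 1, half-way at 0, shut at -1), then the shift along the tool's x, y, z in m, then the turn about the tool's x in degrees. A call has 1 to 12 rows; each row is the pose to reach, as a shift and turn from the pose commanded when the call began, along the tool's axes at that moment; what a row does not reach only later rows make up. A row lasts 1/8 s, in which the tool goes at most 62.5 mm and 10.7 degrees, less where a joint would pass 70% of its speed; a pose out of reach is approached as far as the arm can. A call with a gripper value outside its range is refused whole. The fingers move at their own pace and stop on an object; "newtons" is the grip in N (left out, the last holds). Time passes only in rows, so rows that repeat a pose let the fingers close. It gives the time, the measured TCP pose, the force and the opening at its end, in the units of the state.
- monitor.get_obs(): the state, without advancing time (a new reading comes with each control period).
- read_camera(name): name is "scene" or "side" or "wrist"; returns (picture, depth): 384x512x3 uint8, red, green, blue; 384x512 float32, m along the optical axis (not along the pixel's ray), 0 where there is no reading.
- camera_model(name): a dict with "fx", "fy", "cx", "cy" (pixels), "xyz" and "attitude" of the camera in the world. Camera axes: x right, y down, z forward; pixel columns grow to the right and rows downward; lengths in m; the calibration is good to about 2 mm. A picture is of the moment at which its call begins: read the wrist's pose just before it. camera_model takes no time and is no camera call; for the wrist camera it gives the pose at the moment of the call.
- env.sign_off(): hands the job in, once; it reports no verdict.
Trained networks look in the newest picture that a camera, given by its name, has taken for a name from the list of things; names that differ only in an ending like _2 or _b are one class to them, and where a whole thing is asked for, a point or a joint stands for the part that bears it (a point fixed in the world has none). Each returns a list of dicts, best first, with "p" (0 to 1); they miss things now and then, are a little off and sometimes report something else, mostly with a low value. They report only what shows in the picture. A call takes as long as a camera call. They do not tell look-alikes from the thing itself.
- regions_of(camera, thing): "pixels" (384x512 bool, what is visible of it) and "pixel" ([column, row] in pixels, amid what is visible of it).
The state is a dict: "time_s": time; "qpos": joint angles; "joint_velocities": joint speeds; "effort": joint torques, N m; "tool_pos": TCP position; "tool_rot": TCP orientation; "force": force on the tool from outside, world axes, zero at the start; "wrist_torque": the same for the moment, N m; "grip_width": finger opening in m.
Only numpy, scipy, OpenCV 4.12 (cv2) and the standard library are available. Lean on these libraries where they do the work, as an engineer would, in place of code of your own. Each camera call takes 0.05 s, during which the arm holds its last target. There are 200 camera calls.

## Working session

There is one attempt and no reset: what is moved stays moved. The work goes in short steps, Python scripts to look and compute and a tool call to move; the robot and the scene stay as the last step left them, time stands still between calls to the robot, and variables do not carry over. Pictures are saved under pics/ and viewed, about 8 in all and at most 12, crops included, and the job is handed in when it is done.

Besides the shell and the picture viewer there is one more tool, called after "Emit:" as a command line: name --pt "numbers of a row" for each row, then --argument value for the rest. step_arm: Moves the arm, as the interface text tells. Its arguments: {"type":"object","properties":{"deltas":{"type":"array"},"newtons":{"type":"number"}},"required":["deltas"]}

```bash
mkdir -p pics; cat > h.py <<'E'
import numpy as np, cv2
from scipy.spatial.transform import Rotation as R
from cell import monitor, read_camera, camera_model, env, regions_of
def cloud(cam,depth,m):
    k=camera_model(cam) if isinstance(cam,str) else cam
    v,u=np.nonzero(m&(depth>0)); d=depth[v,u]
    p=np.c_[(u-k['cx'])/k['fx']*d,(v-k['cy'])/k['fy']*d,d]
    return p@R.from_euler('xyz',k['attitude'],degrees=True).as_matrix().T+k['xyz'],np.c_[u,v]
E
python3 - <<'E'
from h import *
s=monitor.get_obs(); print(s)
ims=[]
for c in ('scene','side'):
    im,d=read_camera(c); k=camera_model(c); print(c,k)
    ims.append(im); np.savez(f'{c}0.npz',im=im,d=d)
    for t in ('waste_box','small_box','mat','cup'):
        for r in regions_of(c,t):
            p,_=cloud(k,d,r['pixels'])
            print(c,t,round(r['p'],2),r['pixel'],r['pixels'].sum(), np.percentile(p,[3,50,97],axis=0).round(3).tolist() if len(p) else '', im[r['pixels']].mean(0).round())
    cv2.imwrite(f'pics/{c}0.png',im[:,:,::-1])
E
```

```text
{'time_s': 0.0, 'qpos': array([-72.47403598,  18.43832898,  -4.01812691,  83.1750201 ,
         1.29727661,  78.53967152,  -3.25952755]), 'joint_velocities': array([ 0.03641737, -0.04036899,  0.11768059,  0.05162972,  0.04381638,
       -0.05307266,  0.018574  ]), 'effort': array([-3.68707042e-04, -4.91285634e+01, -4.04180121e-01, -3.12533498e+01,
       -6.39615557e-02,  4.36364359e-02,  1.71364682e-04]), 'tool_pos': array([0.18686657, 0.62202516, 0.24046908]), 'tool_rot': array([-176.21486241,   89.89212436, -102.92768438]), 'force': array([0.21453515, 0.3737524 , 0.68638935]), 'wrist_torque': array([-0.03178039, -0.00236278,  0.00995196]), 'grip_width': 0.08700254240715335}
scene {'fx': 472.7645593164171, 'fy': 472.7645593164171, 'cx': 262.3507302199027, 'cy': 189.88223280178684, 'xyz': array([ 1.09904196, -0.39873129,  0.98010763]), 'attitude': array([-141.15605659,    0.37012385,   54.44084198])}
scene waste_box 0.89 [408.5, 142.2] 884 [[0.55, 0.425, -0.0], [0.586, 0.445, 0.063], [0.616, 0.499, 0.079]] [151. 103. 113.]
scene waste_box 0.84 [343.7, 141.7] 856 [[0.448, 0.284, 0.00
[... 1086 characters left out ...]
] 759 [[0.274, 0.342, 0.006], [0.31, 0.364, 0.059], [0.346, 0.404, 0.078]] [142.  70.  88.]
side waste_box 0.62 [237.0, 119.8] 860 [[0.436, 0.28, 0.001], [0.472, 0.309, 0.052], [0.513, 0.347, 0.078]] [136. 134. 121.]
side waste_box 0.6 [211.5, 99.1] 792 [[0.372, 0.41, 0.0], [0.408, 0.444, 0.046], [0.448, 0.481, 0.078]] [140.  70.  86.]
side small_box 0.77 [240.5, 176.8] 428 [[0.426, 0.101, 0.0], [0.446, 0.106, 0.043], [0.468, 0.141, 0.052]] [141. 139. 127.]
side mat 0.8 [327.9, 297.1] 10268 [[0.48, -0.396, 0.0], [0.566, -0.259, 0.003], [0.674, -0.115, 0.006]] [34. 32. 31.]
side cup 0.78 [373.0, 319.6] 1187 [[0.6, -0.369, 0.009], [0.62, -0.348, 0.078], [0.651, -0.318, 0.091]] [117. 112. 107.]
```

View pics/scene0.png

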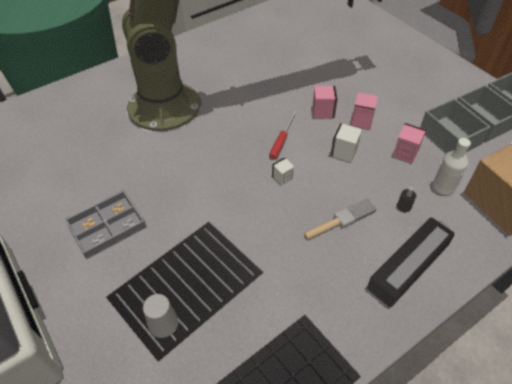

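View pics/side0.png

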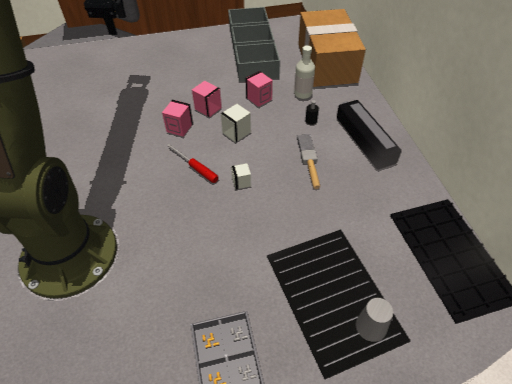

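```bash
python3 - <<'E'
from h import *
P={}
for c in ('scene','side'):
    f=np.load(f'{c}0.npz'); im,d=f['im'],f['d']; k=camera_model(c)
    p,uv=cloud(k,d,np.ones(d.shape,bool))
    for n,x,y,h in (('W',.478,.315,.076),('S',.45,.12,.05),('P1',.41,.45,.076),('P2',.58,.455,.076),('P3',.315,.375,.076)):
        m=(abs(p[:,2]-h)<.005)&(np.hypot(p[:,0]-x,p[:,1]-y)<.06)
        r=cv2.minAreaRect((p[m,:2]*1000).astype(np.float32)); print(c,n,m.sum(),np.round(r[0],1),np.round(r[1],1),round(r[2],1))
    col=im.reshape(-1,3)[uv[:,1]*512+uv[:,0]].max(1)
    m=(abs(p[:,2]-.004)<.006)&(col<75)&(abs(p[:,0]-.58)<.16)&(abs(p[:,1]+.25)<.2)
    mm=np.zeros(d.shape,np.uint8); mm[uv[m,1],uv[m,0]]=1
    mm=cv2.morphologyEx(mm,cv2.MORPH_OPEN,np.ones((3,3)))
    n,l,st,_=cv2.connectedComponentsWithStats(mm); b=1+st[1:,4].argmax()
    q,_=cloud(k,d,l==b); r=cv2.minAreaRect((q[:,:2]*1000).astype(np.float32)); print('mat',r)
    x0,y0=(300,95) if c=='scene' else (190,70)
    P[c]=cv2.resize(im[y0:y0+95,x0:x0+95],None,fx=4.2,fy=4.2,interpolation=cv2.INTER_CUBIC)
cv2.imwrite('pics/crop0.png',np.hstack([P['scene'],P['side']])[:,:,::-1])
E
```

```text
scene W 388 [475.2 322.5] [65.  65.7] 31.0
scene S 215 [446.7 125.8] [43.7 48.4] 89.6
scene P1 311 [409.4 455.3] [58.2 72.4] 36.8
scene P2 387 [579.4 464.7] [58.8 68.8] 27.4
scene P3 305 [311.1 385.7] [64.2 65.2] 55.0
mat ((578.344970703125, -250.15151977539062), (199.6685028076172, 297.44866943359375), 7.905449867248535)
side W 323 [474.7 319.9] [66.6 63.7] 30.8
side S 208 [448.1 122.4] [44.5 44.6] 0.6
side P1 274 [410.8 452.5] [64.9 65.9] 38.1
side P2 256 [577.8 460.3] [61.7 67.3] 25.1
side P3 316 [311.3 383.2] [67.5 61.3] 55.7
mat ((577.2535400390625, -250.91098022460938), (201.3971710205078, 303.7575988769531), 8.234524726867676)
```

View pics/crop0.png

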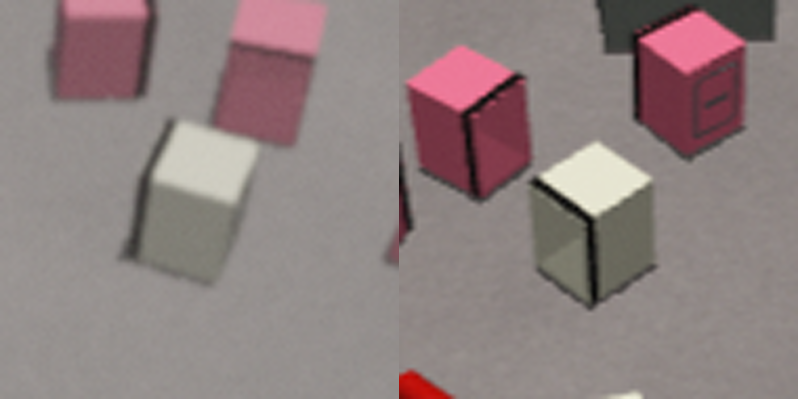

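```bash
cat >> h.py <<'E'
def goto(x,y,z,az=None):
    s=monitor.get_obs(); M=R.from_euler('xyz',s['tool_rot'],degrees=True).as_matrix()
    d=M.T@(np.array([x,y,z])-s['tool_pos']); a=np.degrees(np.arctan2(M[1,2],M[0,2]))
    t=0
    if az is not None:  # turn about tool x (down) by +t lowers azimuth by t
        t=[((a-az-o+180)%360-180) for o in (0,180)]
    print('t',round(s['time_s'],2),'pos',s['tool_pos'].round(4),'zaz',a.round(1),'w',round(s['grip_width'],4),'F',s['force'].round(1),'q7',s['qpos'][6].round(1)); print('delta',d.round(4),'turn',np.round(t,1)); print('toolxyz in world',M.T.round(2).tolist())
E
python3 -c "
from h import *
goto(.492,.330,.18,121)"
```

```text
t 0.5 pos [0.187  0.6225 0.2416] zaz 73.3 w 0.0866 F [-0.4 -0.  -1.1] q7 -3.3
delta [ 0.0616 -0.3762 -0.1924] turn [-47.7 132.3]
toolxyz in world [[0.0, 0.0, -1.0], [-0.96, 0.29, -0.0], [0.29, 0.96, 0.0]]
```

Emit:
step_arm --pt "1 0.01 -0.05 -0.026 -7" --pt "1 0.02 -0.1 -0.051 -14" --pt "1 0.03 -0.15 -0.077 -21" --pt "1 0.04 -0.2 -0.102 -28" --pt "1 0.05 -0.25 -0.128 -35" --pt "1 0.06 -0.3 -0.153 -42" --pt "1 0.062 -0.35 -0.179 -47.7" --pt "1 0.062 -0.376 -0.192 -47.7" --pt "1 0.062 -0.376 -0.192 -47.7" --pt "1 0.062 -0.376 -0.192 -47.7"

```text
time_s: 1.75
tool_pos: [0.4909, 0.3318, 0.1796]
tool_rot: [1.0, 89.9, 122.1]
force: [-0.2, 0.7, -0.0]
grip_width: 0.0869
```

```bash
python3 - <<'E'
from h import *
k=camera_model('wrist'); im,d=read_camera('wrist'); cv2.imwrite('pics/w1.png',im[:,:,::-1])
p,_=cloud(k,d,np.ones(d.shape,bool))
m=(abs(p[:,2]-.076)<.005)&(np.hypot(p[:,0]-.475,p[:,1]-.32)<.06)
r=cv2.minAreaRect((p[m,:2]*1000).astype(np.float32)); print(m.sum(),r)
goto(.492,.330,.038,121)
E
```

```text
5434 ((473.14324951171875, 322.4306640625), (64.25405883789062, 58.54500198364258), 30.540231704711914)
t 1.8 pos [0.4905 0.3323 0.1796] zaz 121.1 w 0.0871 F [-1.1 -0.2  0.2] q7 85.5
delta [ 1.416e-01 -1.000e-04 -2.900e-03] turn [ 1.000e-01 -1.799e+02]
toolxyz in world [[-0.0, 0.0, -1.0], [-0.86, -0.52, 0.0], [-0.52, 0.86, 0.0]]
```

View pics/w1.png

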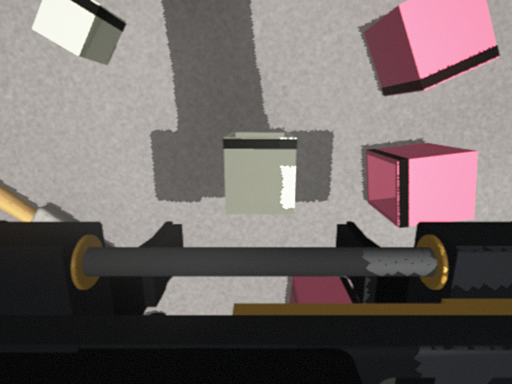

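Emit:
step_arm --pt "1 0.05 0 0 0" --pt "1 0.1 0 0 0" --pt "1 0.13 0 0 0" --pt "1 0.1415 0 0 0" --pt "1 0.1415 0 0 0" --pt "-1 0.1415 0 0 0" --pt "-1 0.1415 0 0 0" --pt "-1 0.1415 0 0 0" --pt "-1 0.1415 0 0 0" --pt "-1 0.1415 0 0 0" --newtons 4

```text
time_s: 3.05
tool_pos: [0.4921, 0.331, 0.0387]
tool_rot: [-65.1, 89.9, 55.8]
force: [0.4, 0.3, 3.1]
grip_width: 0.0583
```

```bash
python3 - <<'E'
from h import *
d=np.load('side0.npz')['d'];k=camera_model('side')
for u,v in ((203,170),(172,150),(188,160),(215,180)):
    m=np.zeros(d.shape,bool);m[v,u]=1;print(cloud(k,d,m)[0].round(3))
E
```

```text
[[0.352 0.169 0.025]]
[[ 0.277  0.292 -0.001]]
[[0.317 0.229 0.011]]
[[0.378 0.137 0.012]]
```

Emit:
step_arm --pt "-1 -0.005 0.005 0 0" --pt "-1 -0.011 0.011 0 0" --pt "-1 -0.016 0.018 0 0" --pt "-1 -0.02 0.025 0 0" --pt "-1 -0.023 0.033 0 0" --pt "-1 -0.025 0.041 0 0" --pt "-1 -0.026 0.049 0 0" --pt "-1 -0.026 0.057 0 0" --pt "-1 -0.024 0.066 0 0" --pt "-1 -0.021 0.074 0 0" --pt "-1 -0.017 0.082 0 0" --pt "-1 -0.014 0.09 0 0"

```text
time_s: 4.55
tool_pos: [0.4142, 0.2838, 0.0517]
tool_rot: [99.8, 90.0, -139.3]
force: [0.5, 0.3, -1.5]
grip_width: 0.0582
```

```bash
python3 - <<'E'
from h import *
im,d=read_camera('side'); im2,d2=read_camera('scene')
f=lambda a,x,y:cv2.resize(a[y:y+90,x:x+90],None,fx=4.4,fy=4.4,interpolation=cv2.INTER_CUBIC)
cv2.imwrite('pics/s2.png',np.hstack([f(im,185,70),f(im2,290,90)])[:,:,::-1])
goto(.49,.33,.15)
E
```

```text
t 4.65 pos [0.4136 0.2834 0.0514] zaz 121.0 w 0.0583 F [-0.2  0.  -1.8] q7 84.4
delta [-0.0987 -0.0893  0.0006] turn 0
toolxyz in world [[-0.0, -0.0, -1.0], [-0.86, -0.51, 0.0], [-0.51, 0.86, -0.0]]
```

View pics/s2.png

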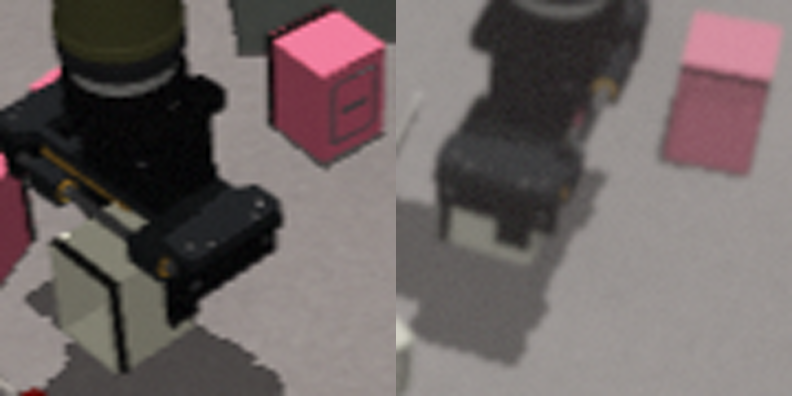

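Emit:
step_arm --pt "-1 0.006 0 0 0" --pt "-1 0.0125 0 0 0" --pt "-1 0.0125 0 0 0" --pt "0.6 0.0125 0 0 0" --pt "0.6 0.0125 0 0 0" --pt "0.6 0.0125 -0.008 0 0" --pt "0.6 0.0125 -0.008 0 0" --pt "-1 0.0125 -0.008 0 0" --pt "-1 0.0125 -0.008 0 0" --pt "-1 0.0125 -0.008 0 0" --pt "-1 0.0125 -0.008 0 0" --newtons 3

```text
time_s: 6.02
tool_pos: [0.4215, 0.2882, 0.0395]
tool_rot: [78.2, 90.0, -160.8]
force: [1.0, 0.2, -1.0]
grip_width: 0.0578
```

Emit:
step_arm --pt "-1 -0.03 0 0 0" --pt "-1 -0.09 0 0 0" --pt "-1 -0.1 0 0 0" --pt "-1 -0.05 0 0 0" --pt "-1 -0.11 0 0 0" --pt "-1 -0.11 0 0 0" --pt "-1 -0.11 0 0 0"

```text
time_s: 6.9
tool_pos: [0.4211, 0.288, 0.1488]
tool_rot: [93.5, 89.9, -145.5]
force: [-0.8, -0.4, -2.2]
grip_width: 0.0581
```

```bash
python3 - <<'E'
from h import *
im,d=read_camera('side'); im2,d2=read_camera('scene')
f=lambda a,x,y:cv2.resize(a[y:y+90,x:x+90],None,fx=4.4,fy=4.4,interpolation=cv2.INTER_CUBIC)
cv2.imwrite('pics/s3.png',np.hstack([f(im,180,60),f(im2,290,75)])[:,:,::-1])
goto(.49,.33,.15)
E
```

```text
t 7.0 pos [0.4208 0.2876 0.1483] zaz 121.0 w 0.0581 F [-0.3 -0.5 -1.8] q7 84.0
delta [-0.0019 -0.0812  0.0007] turn 0
toolxyz in world [[-0.0, -0.0, -1.0], [-0.86, -0.51, 0.0], [-0.51, 0.86, -0.0]]
```

View pics/s3.png

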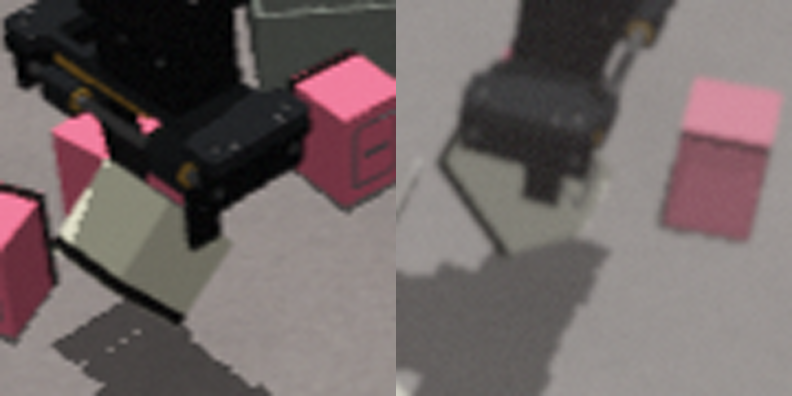

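Emit:
step_arm --pt "-1 -0.04 0.005 -0.03 3" --pt "-1 -0.04 0.014 -0.08 6" --pt "-1 -0.04 0.022 -0.13 9" --pt "-1 -0.04 0.031 -0.18 12" --pt "-1 -0.04 0.04 -0.235 15" --pt "-1 -0.04 0.05 -0.29 19" --pt "-1 -0.04 0.059 -0.345 23" --pt "-1 -0.04 0.068 -0.4 27" --pt "-1 -0.04 0.077 -0.45 31" --pt "-1 -0.01 0.084 -0.49 31" --pt "-1 -0.04 0.084 -0.4935 31" --pt "-1 -0.04 0.084 -0.4935 31"

```text
time_s: 8.5
tool_pos: [0.6044, -0.1791, 0.1901]
tool_rot: [-112.8, 89.9, -22.9]
force: [0.3, -0.2, -1.4]
grip_width: 0.0582
```

```bash
python3 - <<'E'
from h import *
im,d=read_camera('side'); im2,d2=read_camera('scene')
f=lambda a,x,y:cv2.resize(a[y:y+130,x:x+130],None,fx=3,fy=3,interpolation=cv2.INTER_CUBIC)
cv2.imwrite('pics/s4.png',np.hstack([f(im,285,165),f(im2,150,165)])[:,:,::-1])
goto(.60,-.18,.15,90)
E
```

```text
t 8.6 pos [ 0.6034 -0.1772  0.1888] zaz 90.0 w 0.0579 F [-0.7  0.1 -1.6] q7 111.3
delta [ 0.0388  0.0034 -0.0028] turn [   0. -180.]
toolxyz in world [[-0.0, 0.0, -1.0], [-1.0, -0.0, 0.0], [-0.0, 1.0, 0.0]]
```

View pics/s4.png

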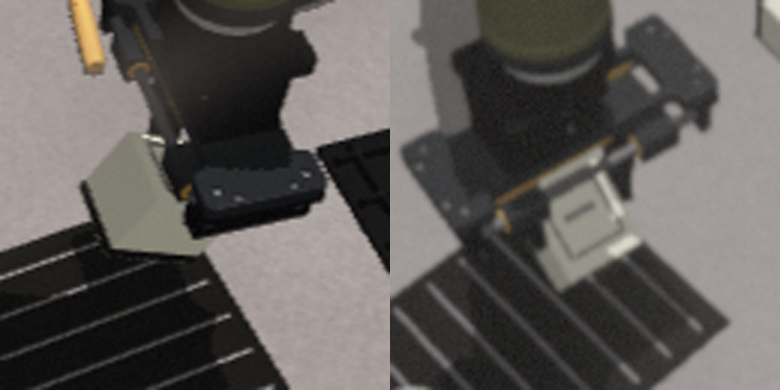

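Emit:
step_arm --pt "-1 0.05 0 0 0" --pt "-1 0.09 0 0 0" --pt "-1 0.112 0 0 0" --pt "-1 0.118 0 0 0" --pt "-1 0.118 0.008 0 0" --pt "-1 0.118 0.016 0 0" --pt "-1 0.118 0.024 0 0" --pt "-1 0.118 0.032 0 0" --pt "-1 0.119 0.04 0 0"

```text
time_s: 9.72
tool_pos: [0.5631, -0.1782, 0.0708]
tool_rot: [-84.7, 90.0, 5.3]
force: [-0.1, 0.2, -1.6]
grip_width: 0.0582
```

```bash
python3 - <<'E'
from h import *
im,d=read_camera('side'); im2,d2=read_camera('scene')
f=lambda a,x,y:cv2.resize(a[y:y+130,x:x+130],None,fx=3,fy=3,interpolation=cv2.INTER_CUBIC)
cv2.imwrite('pics/s5.png',np.hstack([f(im,265,200),f(im2,150,185)])[:,:,::-1])
goto(.53,-.18,.066,90)
E
```

```text
t 9.82 pos [ 0.5625 -0.1782  0.0705] zaz 89.9 w 0.0578 F [-0.2  0.3 -2.2] q7 114.0
delta [ 0.0045  0.0325 -0.0018] turn [-1.000e-01  1.799e+02]
toolxyz in world [[-0.0, 0.0, -1.0], [-1.0, 0.0, 0.0], [0.0, 1.0, 0.0]]
```

View pics/s5.png

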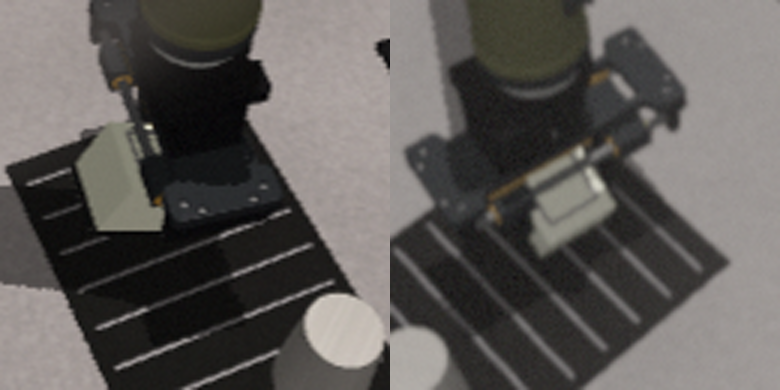

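```bash
cat >> h.py <<'E'
def tilt(c='side'):
    k=camera_model(c); im,d=read_camera(c); s=monitor.get_obs(); t=s['tool_pos']
    p,uv=cloud(k,d,(im.min(2)>95)&(im.max(2).astype(int)-im.min(2)<40))
    m=(abs(p[:,1]-(t[1]-.029))<.006)&(abs(p[:,0]-t[0])<.09)&(p[:,2]>.008)&(p[:,2]<t[2]+.04); q=p[m]
    print(c,m.sum(),'xz rect',cv2.minAreaRect((q[:,[0,2]]*1000).astype(np.float32)),'lowest',q[q[:,2].argmin()].round(4),'leftmost',q[q[:,0].argmin()].round(4),'top',q[q[:,2].argmax()].round(4))
    return im
E
python3 -c "
from h import *
tilt('side');goto(.53,-.18,.066,90)"
```

```text
side 231 xz rect ((536.8916625976562, 60.07061767578125), (57.279273986816406, 52.87034606933594), 67.58811950683594) lowest [ 0.551  -0.2089  0.0249] leftmost [ 0.5038 -0.2058  0.0453] top [ 0.5258 -0.2093  0.0946]
t 9.88 pos [ 0.5632 -0.1781  0.0706] zaz 90.0 w 0.0579 F [ 0.7 -0.5 -2.9] q7 114.0
delta [ 0.0046  0.0332 -0.002 ] turn [ -0. 180.]
toolxyz in world [[0.0, 0.0, -1.0], [-1.0, 0.0, -0.0], [0.0, 1.0, 0.0]]
```

Emit:
step_arm --pt "-1 0.001 0.008 0 0" --pt "-1 0.002 0.016 0 0" --pt "-1 0.004 0.022 0 0" --pt "-1 0.006 0.024 0 0" --pt "-1 0.007 0.024 0 0" --pt "-1 0.007 0.024 0 0"

```text
time_s: 10.62
tool_pos: [0.5397, -0.1781, 0.0636]
tool_rot: [-79.9, 90.0, 10.1]
force: [-2.1, 1.6, 1.1]
grip_width: 0.058
```

```bash
python3 -c "
from h import *
tilt('side');goto(.53,-.18,.066,90)"
```

```text
side 195 xz rect ((509.3595886230469, 46.40337371826172), (56.25621032714844, 37.10788345336914), 86.1009292602539) lowest [ 0.5237 -0.2082  0.0172] leftmost [ 0.4894 -0.2041  0.0254] top [ 0.4938 -0.2029  0.0757]
t 10.68 pos [ 0.5398 -0.1781  0.0636] zaz 90.0 w 0.0581 F [-2.   0.2  1.6] q7 114.3
delta [-0.0024  0.0098 -0.0019] turn [ -0. 180.]
toolxyz in world [[0.0, -0.0, -1.0], [-1.0, 0.0, -0.0], [0.0, 1.0, -0.0]]
```

Emit:
step_arm --pt "-1 0.002 0.002 0 0" --pt "-1 0.003 0.002 0 0" --pt "-1 0.003 0.002 0 0" --pt "1 0.0 0.002 0 0" --pt "1 0.0 0.002 0 0" --pt "1 0.0 0.002 0 0" --pt "1 0.0 0.002 0 0" --pt "1 -0.03 0.002 0 0" --pt "1 -0.08 0.002 0 0" --pt "1 -0.13 0.002 0 0" --pt "1 -0.16 0.002 0 0" --pt "1 -0.16 0.002 0 0"

```text
time_s: 12.18
tool_pos: [0.5392, -0.1786, 0.2264]
tool_rot: [-96.2, 89.7, -6.2]
force: [-0.9, 0.4, 0.2]
grip_width: 0.0873
```

```bash
python3 - <<'E'
from h import *
s=monitor.get_obs(); print(s['time_s'],s['tool_pos'],s['grip_width'])
f=lambda a,x,y:cv2.resize(a[y:y+150,x:x+150],None,fx=2.6,fy=2.6,interpolation=cv2.INTER_CUBIC)
P=[]
for c,x,y in (('side',260,190),('scene',110,210),('wrist',0,0)):
    k=camera_model(c); im,d=read_camera(c)
    if c!='wrist': P.append(f(im,x,y))
    p,uv=cloud(k,d,im.min(2)>90)
    m=(abs(p[:,2]-.068)<.007)&(np.hypot(p[:,0]-.53,p[:,1]+.178)<.06)
    if m.sum()<20: print(c,'few'); continue
    q=p[m]; print(c,m.sum(),cv2.minAreaRect((q[:,:2]*1000).astype(np.float32)))
    A=np.linalg.lstsq(np.c_[q[:,:2]-q[:,:2].mean(0),np.ones(len(q))],q[:,2],rcond=None)[0]; print('slope deg, z',np.degrees(A[:2]).round(1),A[2].round(4))
    for t in ('cup','small_box'):
        for r in regions_of(c,t)[:1]:
            g,_=cloud(k,d,r['pixels']); print(c,t,np.percentile(g,[3,50,97],axis=0).round(3).tolist()) if len(g) else 0
cv2.imwrite('pics/s6.png',np.hstack(P)[:,:,::-1])
E
```

```text
12.175 [ 0.53916195 -0.17860315  0.22638382] 0.08731816055464528
side 785 ((525.861572265625, -180.44789123535156), (60.92219161987305, 76.16756439208984), 89.15132904052734)
slope deg, z [0.  0.7] 0.0673
side cup [[0.6, -0.369, 0.003], [0.62, -0.347, 0.074], [0.654, -0.313, 0.091]]
side small_box [[0.426, 0.101, -0.0], [0.446, 0.106, 0.043], [0.469, 0.143, 0.052]]
scene 772 ((525.9208374023438, -177.0170440673828), (59.048580169677734, 79.17539978027344), 89.47119903564453)
slope deg, z [-0.5  0.6] 0.0685
scene cup [[0.612, -0.363, 0.011], [0.647, -0.337, 0.078], [0.661, -0.311, 0.092]]
scene small_box [[0.427, 0.105, 0.001], [0.457, 0.118, 0.042], [0.471, 0.144, 0.053]]
wrist 4452 ((524.760498046875, -177.81146240234375), (75.6307373046875, 58.043128967285156), 0.021090002730488777)
slope deg, z [0.1 0. ] 0.0675
wrist cup [[0.598, -0.348, 0.007], [0.602, -0.327, 0.033], [0.61, -0.311, 0.06]]
wrist small_box [[0.433, 0.104, -0.0], [0.456, 0.105, 0.003], [0.468, 0.106, 0.009]]
```

View pics/s6.png

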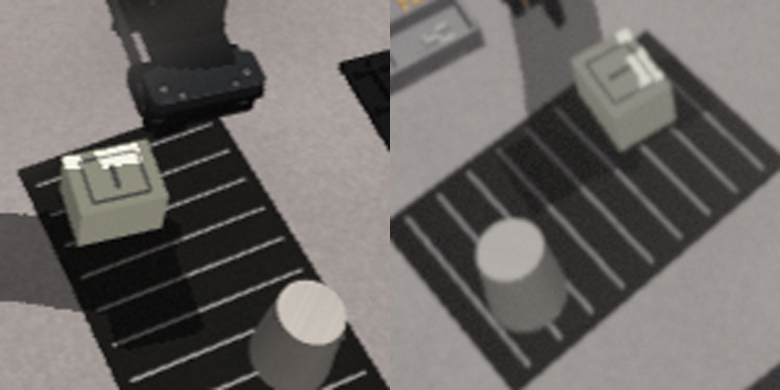

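```bash
python3 -c "
from h import *
print(env.sign_off())"
```

```text
the job is handed in; nothing more can be done
None
```

The larger white box now stands upside down on the free part of the drying mat, released, and the job is handed in.

**What I did:** I gripped the box lightly near its closed end, but the first tip attempt at 4 N did not turn it. I set it down and gripped it again nearer the edge at 3 N. Lifting it with short jerks then swung it part of the way, mouth downwards. I finished the turn by dragging and pressing it on the mat, then let go and backed off at 12.2 s.

**Last checks:**
- **Box:** The wrist camera put the closed bottom, now on top, at z = 67.5 mm, against 68 mm expected, level to about 0.1°. The side and scene cameras gave up to 0.7° of slope, which I take as noise. The box is centred at about (0.525, −0.178) m, and its outline is at least 20 mm inside the mat's edges.
- **Cup and small box:** From the side and scene cameras both are where they started, to within a few millimetres. The wrist camera saw only part of each.
- **Gripper:** It stands clear above the box. None of the readings taken at the end of a move showed more than about 3 N at the wrist.
- **Pink boxes:** I never gripped them; I did not measure their positions again at the end.

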